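Seat the connector block, find the loose bolt and hold its cap open

TASK

Set the ribbed connector block into the rectangular pocket of the drive housing and push it firmly down until its foot is flush with the deck, then tap the three capped bolts from above, one after another from left to right as the robot sees them: the loose one sinks under the tap and stays down. Take the tab of the loose bolt's cap, lift that cap well past halfway open and finish while still holding it there, for the mechanic to get at the bolt. Keep the other two caps shut and do not disturb the other things on the bench.

Things in the scene. Friction and masses are not known exactly. Their poses are not given: they have to be found in the camera images.
- insert_mid (a point): connector block: black plastic foot 44 (x) x 34 (y) x 18 high with an upright grip rib on top, 32 (x) x 10 (y) x 26 high, 44 mm high in all; stands upright on the table left of the housing. The point is its centre, half-way up (22 mm above its underside, 4 mm above the top of its foot); take the rib across its 10 mm (y)
- pocket (a point): centre of the mouth of the rectangular pocket in the housing's deck: 48 (x) x 38 (y) x 18 mm deep. The block fits loosely, 2 mm to each side, long side along x, either way round; seated, its foot ends flush with the deck and its centre is 4 mm above this point. Axes: x away from the robot towards the bolts, y left along their row, z up
- captop_left (a point): centre of the top of the left bolt's cap (as seen from the robot; +y is left), straight over the bolt: tap here, downwards. The cap is a black plastic cover 40 (x) x 34 (y) mm; it stands 37 mm over the deck before a tap. Axes as the pocket's while closed
- tab_left (a point): middle of the lift tab of the left cap: a tongue 34 long (x) x 10 wide (y) x 14 high that sticks out of the cap towards the robot, 17 mm of free air under it to the deck after its bolt has sunk and 24 before; take it across its 10 mm (y) from above. The cap's hinge axis runs along y, 57 mm behind this point in x and 6 mm below it when closed
- bolt_left (a joint): how far the left bolt (with its cap) has sunk, m: 0 at the start. A tight bolt gives less than 2 mm; the loose one snaps down 7 mm under a tap of more than 4 N and stays down (it takes over 10 N to pull it up again)
- cap_left (a joint): opening angle of the left cap, rad: 0 closed, 1.2 fully open; a weak spring (under 1 N at the tab) shuts it when let go
- captop_middle (a point): centre of the top of the middle bolt's cap (as seen from the robot; +y is left), straight over the bolt: tap here, downwards. The cap is a black plastic cover 40 (x) x 34 (y) mm; it stands 37 mm over the deck before a tap. Axes as the pocket's while closed
- tab_middle (a point): middle of the lift tab of the middle cap: a tongue 34 long (x) x 10 wide (y) x 14 high that sticks out of the cap towards the robot, 17 mm of free air under it to the deck after its bolt has sunk and 24 before; take it across its 10 mm (y) from above. The cap's hinge axis runs along y, 57 mm behind this point in x and 6 mm below it when closed
- bolt_middle (a joint): how far the middle bolt (with its cap) has sunk, m: 0 at the start. A tight bolt gives less than 2 mm; the loose one snaps down 7 mm under a tap of more than 4 N and stays down (it takes over 10 N to pull it up again)
- cap_middle (a joint): opening angle of the middle cap, rad: 0 closed, 1.2 fully open; a weak spring (under 1 N at the tab) shuts it when let go
- captop_right (a point): centre of the top of the right bolt's cap (as seen from the robot; +y is left), straight over the bolt: tap here, downwards. The cap is a black plastic cover 40 (x) x 34 (y) mm; it stands 37 mm over the deck before a tap. Axes as the pocket's while closed
- tab_right (a point): middle of the lift tab of the right cap: a tongue 34 long (x) x 10 wide (y) x 14 high that sticks out of the cap towards the robot, 17 mm of free air under it to the deck after its bolt has sunk and 24 before; take it across its 10 mm (y) from above. The cap's hinge axis runs along y, 57 mm behind this point in x and 6 mm below it when closed
- bolt_right (a joint): how far the right bolt (with its cap) has sunk, m: 0 at the start. A tight bolt gives less than 2 mm; the loose one snaps down 7 mm under a tap of more than 4 N and stays down (it takes over 10 N to pull it up again)
- cap_right (a joint): opening angle of the right cap, rad: 0 closed, 1.2 fully open; a weak spring (under 1 N at the tab) shuts it when let go
- collar: small steel collar (ring, 34 mm across, 10 high) lying on the housing's deck, right of the pocket; bystander; origin at the centre of its underside
- bearing: steel bearing ring, 42 mm across, 12 high, on the table left of the housing; bystander; origin at the centre of its underside
- sprocket: steel sprocket, 80 mm across, 12 high, on the table; bystander; origin at the centre of its underside
- lube: white lubricant bottle, 48 mm across, 140 high; bystander; origin at the centre of its underside
- wrench: wrench about 170 mm long lying flat; bystander; origin at the centre of its underside
- grease: grey jar, 64 mm across, 70 high; bystander; origin at the centre of its underside
- pedal: bicycle pedal, 90 x 85 x 18 mm, lying right of the housing; bystander; origin at the centre of its underside
- housing: the grey drive housing, a fixed slab 200 (x) x 260 (y) mm, its deck 40 mm above the table, up to 0.3 rad askew; origin at the centre of its underside, axes as the pocket's (pocket centre at x -60, y +45 mm; bolts at x +40, y +80, 0, -80 mm)
Things that resemble listed ones, but are neither listed nor needed, are in the scene too. There is more than one size of the part that bears insert_mid; the job needs the smallest.

How it is judged:
By the outcome, as a careful person would: the job done as asked, in the order asked, and still so for the second after the job is handed in, while the arm keeps its last pose, push and grip.
It also fails if it takes over 61 s, if anything falls off the work surface, if the arm or the gripper's body presses on something with over 40 N, if the wrist force passes 120 N, or if a joint passes its speed limit or range.

ROBOT

A 6-joint arm with a two-finger parallel gripper is mounted at the origin on the work surface. World frame = base frame: x ahead of the robot, y to its left, z up, the work surface at z = 0. Lengths are in mm, angles in rad, forces in N, time in s.
With the tool pointing down it reaches from about 250 to 775 mm from the base axis. Payload 4 kg.
Tool frame: the origin (TCP) lies at the very end of the fingers, on their centre line; the grasp point (between the pads) lies 19 mm behind it; z points along the fingers, y is the direction in which the jaws open and shut (so a half turn about z gives the same grasp; the last joint's range is limited). The gripper opens to 94 mm and grips with 3 to 60 N. Pads are 16 mm wide; open, the fingers measure 119 mm over their backs; the gripper's body (75 mm by 177 mm) begins 78 mm behind the grasp point.
Start: joints at [-1.247, 0.087, 1.371, -0, 1.684, -0.103], TCP at [227.678, -500.683, 205.506] pointing down, gripper open.
Joint ranges: [-3.1, 3.1], [-0.76, 2.03], [0.27, 2.55], [-1.08, 4.22], [0.17, 2.65], [-2.57, 2.57]. Speed limits (rad/s): [2.79, 2.79, 3.14, 3.14, 3.14, 3.14].

INTERFACE

Orientations are given as a 3x3 rotation matrix whose columns are the frame's x, y, z axes.
In Python, from cell import get_state, get_image, camera_info, job_done gives the robot as it stands. The module is installed in compiled form; this text tells all that it offers.
- The arm moves only by the shell command python3 -m jog 'ROWS'. ROWS is JSON, a list of rows, each a list of 7 numbers: the turn, a rotation vector about the tool's x, y, z in rad, then the shift along the tool's x, y, z in mm, then the closure in counts, from 0 (fully open) to 255 (shut). A call has 1 to 8 rows; each row shifts and turns the pose as measured when the row begins, along the tool's axes as they then stand; what a row does not reach is not made up. A row lasts 1/8 s, in which the tool goes at most 62.5 mm and 10.7 degrees, less where a joint would pass 70% of its speed; a pose out of reach is approached as far as the arm can. A call with a gripper value outside its range is refused whole. The fingers move at their own pace and stop on an object; the grip force is fixed at half the most. Time passes only in rows, so rows that do not move let the fingers close. It gives the time, the measured TCP pose, the force and the opening at its end, in the units of the state.
- get_state(): the state, without advancing time (a new reading comes with each control period).
- get_image(name): name is "scene" or "side" or "wrist"; returns the picture (384x512x3 uint8, red, green, blue); there is no depth.
- camera_info(name): a dict with "intrinsics" (3x3 intrinsics, pixels), "dist" ([k1, k2, p1, p2, k3] as OpenCV has them; the pictures are not rectified), "cam_to_world" (4x4, takes a point from camera to world coordinates); the wrist camera has in their place "hand_eye" (4x4, takes a point from camera to tool coordinates, whose origin is the TCP and whose axes are the flange's). Camera axes: x right, y up, looking along -z (the intrinsics and any distortion apply to the point x, -y, -z); pixel columns grow to the right and rows downward; lengths in mm; the calibration is good to about 2 mm. A picture is of the moment at which its call begins: read the wrist's pose just before it. camera_info takes no time and is no camera call.
- job_done(): hands the job in, once; it reports no verdict.
The state is a dict: "clock": time; "joints": joint angles; "qd": joint speeds; "effort": joint torques, N m; "tool_pos": TCP position; "tool_rot": TCP orientation; "contact_force": force on the tool from outside, world axes, zero at the start; "moment": the same for the moment, N m; "gripper_width": finger opening in mm.
Only numpy, scipy, OpenCV 4.12 (cv2) and the standard library are available. Lean on these libraries where they do the work, as an engineer would, in place of code of your own. Each camera call takes 0.05 s, during which the arm holds its last target.

## Working session

There is one attempt and no reset: what is moved stays moved. The work goes in short steps, Python scripts to look and compute and a shell command to move; the robot and the scene stay as the last step left them, time stands still between calls to the robot, and variables do not carry over. Pictures are saved under pics/ and viewed, and the job is handed in when it is done.

```bash
mkdir -p pics; ls
python3 - <<'E'
from cell import *
import cv2
s=get_state()
print({k:s[k] for k in s})
for n in ["scene","side","wrist"]:
    cv2.imwrite(f"pics/{n}0.png",get_image(n)[:,:,::-1])
    print(n,camera_info(n))
E
```

```text
pics
{'clock': 0.0, 'joints': array([-1.24716467e+00,  8.79555285e-02,  1.37227239e+00, -1.25602652e-05,
        1.68359289e+00, -1.03082437e-01]), 'qd': array([-0.00279465,  0.00015633, -0.0015081 , -0.00026926,  0.00170085,
       -0.00092662]), 'effort': array([ 5.44071190e-05, -3.40183711e+01, -3.02425933e+01,  7.16640777e-02,
        3.31194210e-02, -1.58938155e-04]), 'tool_pos': array([ 227.45717217, -500.14975377,  204.29469708]), 'tool_rot': array([[ 9.10331297e-01,  4.13879706e-01, -7.20411478e-04],
       [ 4.13880276e-01, -9.10328881e-01,  2.10851357e-03],
       [ 2.16859600e-04, -2.21760999e-03, -9.99997518e-01]]), 'contact_force': array([-0.0954453 ,  0.30409158,  0.06513601]), 'moment': array([ 0.01514791, -0.010383  , -0.04078801]), 'gripper_width': 93.95775131742538}
scene {'intrinsics': array([[370.37153833,   0.        , 256.59960154],
       [  0.        , 370.37153833, 195.06646312],
       [  0.        ,   0.        ,   1.        ]]), 'dist': array([8.3919492e-05, 0.0000000e+00, 0.0000000e+00, 0.0000000e+00,
       0.0000000e+00]), 'cam_to_world': array([[ 8.636
[... 854 characters left out ...]
,
       [ 0.00000000e+00,  0.00000000e+00,  0.00000000e+00,
         1.00000000e+00]])}
wrist {'intrinsics': array([[330.39924149,   0.        , 255.31655158],
       [  0.        , 330.39924149, 188.85573104],
       [  0.        ,   0.        ,   1.        ]]), 'dist': array([-0.05825534,  0.        ,  0.        ,  0.        ,  0.        ]), 'hand_eye': array([[-4.55959206e-05,  9.59436298e-01,  2.81925501e-01,
         8.24214253e+01],
       [ 9.99999845e-01, -1.12488694e-04,  5.44546871e-04,
        -1.16631410e-01],
       [ 5.54171465e-04,  2.81925482e-01, -9.59436145e-01,
        -1.78894883e+02],
       [ 0.00000000e+00,  0.00000000e+00,  0.00000000e+00,
         1.00000000e+00]])}
```

View pics/scene0.png

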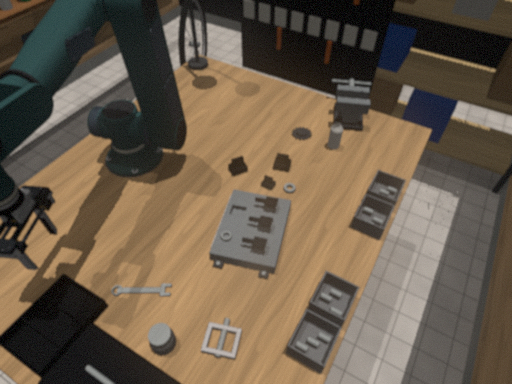

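View pics/side0.png

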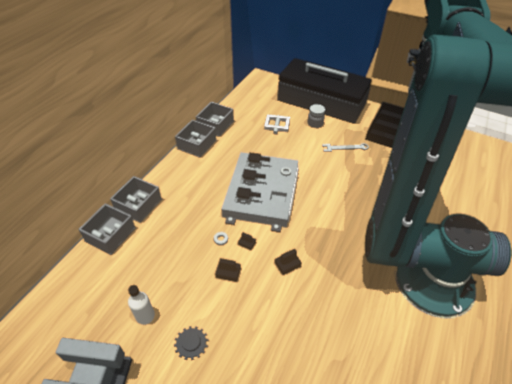

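View pics/wrist0.png

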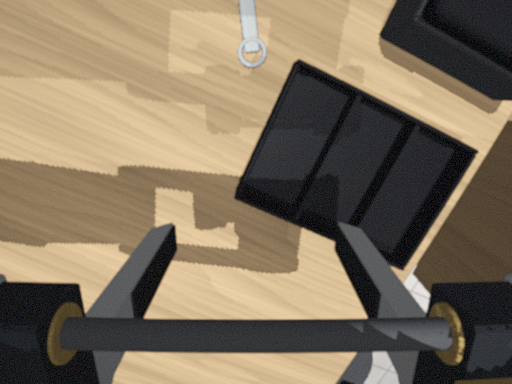

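The scene view shows the housing around (250,232) with three black blocks: (237,165), (283,161) and the smallest at (268,182), next to the bearing (290,188). In the side view the small one is at (247,240). I'll zoom in next.

```bash
cat > h.py <<'E'
import numpy as np, cv2
from cell import *
from scipy.spatial.transform import Rotation as R
def cam(n,s=None):
    c=camera_info(n)
    if n=="wrist":
        T=np.eye(4);T[:3,:3]=s["tool_rot"];T[:3,3]=s["tool_pos"];M=T@c["hand_eye"]
    else: M=c["cam_to_world"]
    return c["intrinsics"],c["dist"],np.array(M)
def ray(n,uv,s=None):
    K,d,M=cam(n,s)
    p=cv2.undistortPoints(np.array([[uv]],float),K,d)[0,0]
    v=M[:3,:3]@np.array([p[0],-p[1],-1]);return M[:3,3],v/np.linalg.norm(v)
def onz(n,uv,z,s=None):
    o,v=ray(n,uv,s);return o+v*(z-o[2])/v[2]
def tri(rays):
    A=sum(np.eye(3)-np.outer(v,v) for o,v in rays);b=sum((np.eye(3)-np.outer(v,v))@o for o,v in rays)
    x=np.linalg.solve(A,b);return x,[np.linalg.norm((np.eye(3)-np.outer(v,v))@(x-o)) for o,v in rays]
def proj(n,P,s=None):
    K,d,M=cam(n,s);P=np.atleast_2d(P);q=(P-M[:3,3])@M[:3,:3];q=q*[1,-1,-1]
    return cv2.projectPoints(q,np.zeros(3),np.zeros(3),K,d)[0][:,0]
def shot(n,name,box=None,k=1):
    s=get_state();im=get_image(n)[:,:,::-1].copy();cv2.imwrite(f"pics/{name}.png",im);return s,im
E
python3 - <<'E'
import cv2
a=cv2.imread("pics/scene0.png")[140:290,200:320];cv2.imwrite("pics/sc_z.png",cv2.resize(a,None,fx=4,fy=4,interpolation=2))
a=cv2.imread("pics/side0.png")[140:290,205:325];cv2.imwrite("pics/si_z.png",cv2.resize(a,None,fx=4,fy=4,interpolation=2))
E
```

```text
(no output)
```

View pics/sc_z.png

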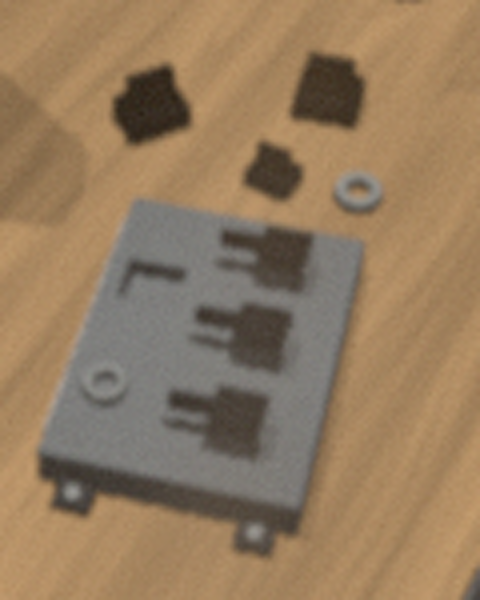

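View pics/si_z.png

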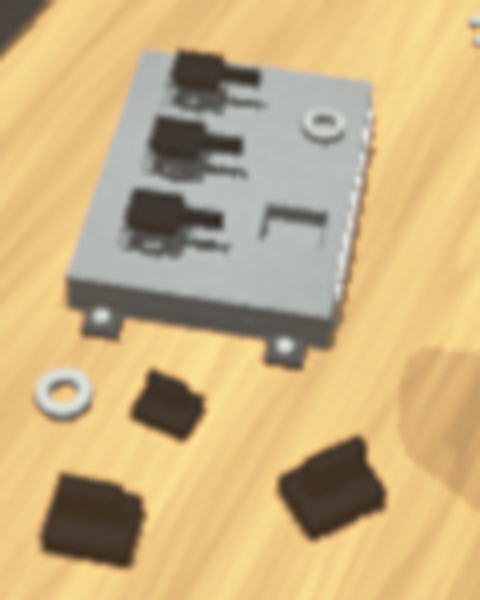

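The scene crop shows the deck corners at about zoom (137,200), (362,240), (300,510), (42,455). The small block is at zoom (274,170) and the pocket at about (150,278). In the side crop the small block is at zoom (168,405).

Run:
```python
from h import *
np.set_printoptions(precision=1,suppress=True)
f=lambda u,v:(200+(u-1.5)/4,140+(v-1.5)/4); g=lambda u,v:(205+(u-1.5)/4,140+(v-1.5)/4)
c=[onz("scene",f(*p),40) for p in [(137,200),(362,240),(300,510),(42,455)]]
d=[onz("side",g(*p),40) for p in [(333,322),(70,280),(143,52),(372,82)]]
for n,c in (("scene",c),("side",d)):
    c=np.array(c)[:,:2];print(n,c.tolist()if 0 else c, c.mean(0),[np.linalg.norm(c[i]-c[i-1]) for i in range(4)])
    e=(c[1]-c[0]+c[2]-c[3]);print("yaw x",np.arctan2(e[1],e[0]));e=(c[0]-c[3]+c[1]-c[2]);print("yaw y",np.arctan2(-e[0],e[1]))
for z in (0,18,22): print(onz("scene",f(274,172),z),onz("side",g(168,405),z))
print(tri([ray("scene",f(274,172)),ray("side",g(168,405))]))
print("bearing",onz("scene",f(358,191),6),onz("side",g(64,393),6))
for a,b in [((265,145),(150,372)),((290,155),(195,392))]: print("rib",tri([ray("scene",f(*a)),ray("side",g(*b))]))
```

```text
scene [[ 440.1   20.6]
 [ 625.4   78.3]
 [ 701.6 -170.7]
 [ 514.7 -227.1]] [570.5 -74.7] [np.float64(258.73179571198756), np.float64(194.05963958484122), np.float64(260.3804498812531), np.float64(195.24471218601533)]
yaw x 0.2973103087154885
yaw y 0.2948819910478324
side [[ 433.9   27.2]
 [ 624.    82.4]
 [ 699.8 -164.9]
 [ 511.4 -222.7]] [567.3 -69.5] [np.float64(261.65441224503354), np.float64(198.015990506408), np.float64(258.6974513796572), np.float64(197.0622395354657)]
yaw x 0.2900010952630136
yaw y 0.299186635716278
[508.2 140.4   0. ] [519.3 123.3   0. ]
[515.8 125.8  18. ] [513.  134.5  18. ]
[517.4 122.5  22. ] [511.5 137.   22. ]
(array([514.2, 130.7,  12.5]), [np.float64(0.8270584137698452), np.float64(0.827058413770056)])
bearing [586.1 153.4   6. ] [589.2 152.9   6. ]
rib (array([516.6, 129.7,  49.5]), [np.float64(11.340564863252672), np.float64(11.340564863252588)])
rib (array([510.3, 131.7,  32.5]), [np.float64(15.614786203647512), np.float64(15.614786203647533)])
```

```bash
python3 -m jog '[[0,0,0.02,48,-38,0,0],[0,0,0.02,48,-38,0,0],[0,0,0.02,48,-38,0,0],[0,0,0.02,48,-38,0,0],[0,0,0.02,48,-38,0,0],[0,0,0.02,48,-38,0,0],[0,0,0.01,48,-38,0,0],[0,0,0,48,-38,0,0]]'; python3 -m jog '[[0,0,0,48,-38,0,0],[0,0,0,48,-38,0,0],[0,0,0,0,0,0,0]]'
python3 - <<'E'
from h import *
s,im=shot("wrist","w1");print(s["clock"],s["tool_pos"],s["tool_rot"],s["joints"])
E
```

```text
clock: 1.15
tool_pos: [485.3, -75.1, 202.3]
tool_rot: [[0.96, 0.278, -0.001], [0.278, -0.96, 0.005], [0.0, -0.005, -1.0]]
contact_force: [1.4, -0.8, -0.2]
gripper_width: 94.0
clock: 1.52
tool_pos: [557.9, 30.7, 200.7]
tool_rot: [[0.959, 0.284, -0.003], [0.284, -0.959, 0.005], [-0.002, -0.005, -1.0]]
contact_force: [-0.5, -1.5, -0.4]
gripper_width: 94.1
1.525 [557.88391404  30.73976631 200.68699549] [[ 0.95872973  0.28429889 -0.00338162]
 [ 0.28431262 -0.95872008  0.00470438]
 [-0.00190458 -0.00547167 -0.99998322]] [-0.04928946  0.11010508  1.35530161  0.00455913  1.67979418  1.23370993]
```

View pics/w1.png

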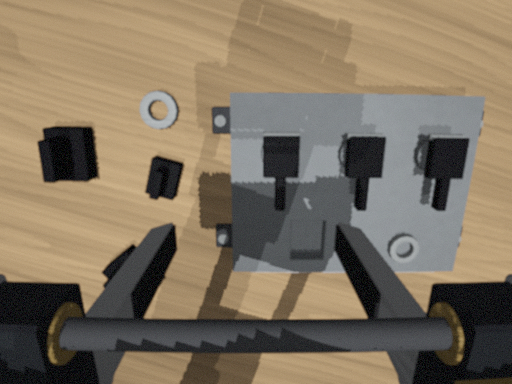

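The wrist view shows the small block at (164,178), the bearing at (158,110), the pocket at about (308,240) and the cap tops at (281,157), (364,157), (446,157). I'll zoom on the block and the pocket.

Run:
```python
import cv2,numpy as np
im=cv2.imread("pics/w1.png")
a=im[145:210,135:195];b=im[205:275,270:345]
f=lambda x,k:np.clip(cv2.resize(x,None,fx=k,fy=k,interpolation=2).astype(float)*1.8+15,0,255)
A=f(a,7);B=f(b,6)
h=max(A.shape[0],B.shape[0]);C=np.zeros((h,A.shape[1]+B.shape[1]+0,3))
if C.shape[1]>800:print(C.shape)
C[:A.shape[0],:A.shape[1]]=A;C[:B.shape[0],A.shape[1]:]=B
cv2.imwrite("pics/w1z.png",cv2.resize(C[:, :],None,fx=.9,fy=.9))
```

```text
(455, 870, 3)[ WARN:0@0.144] global loadsave.cpp:1063 imwrite_ Unsupported depth image for selected encoder is fallbacked to CV_8U.
```

View pics/w1z.png

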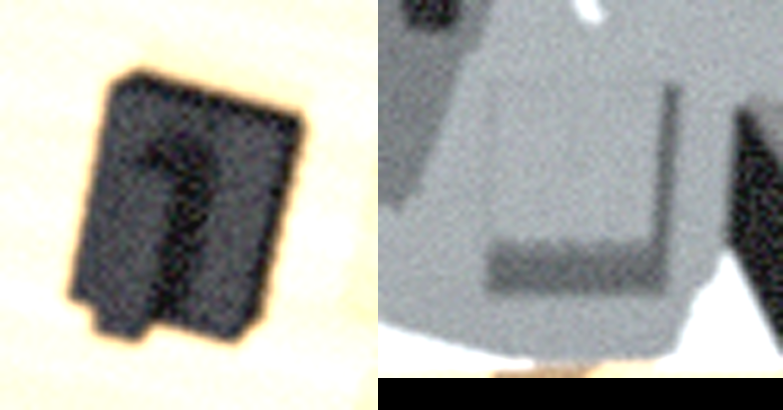

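```bash
cat > w1.py <<'E'
from h import *
np.set_printoptions(precision=3,suppress=True)
s=dict(tool_pos=np.array([557.88391404,30.73976631,200.68699549]),tool_rot=np.array([[0.95872973,0.28429889,-0.00338162],[0.28431262,-0.95872008,0.00470438],[-0.00190458,-0.00547167,-0.99998322]]))
L=lambda p:(135+(p[0]+.5)/6.3-.5,145+(p[1]+.5)/6.3-.5)
P=lambda p:(270+(p[0]-378+.5)/5.4-.5,205+(p[1]+.5)/5.4-.5)
w=lambda uv,z:onz("wrist",uv,z,s)[:2]
ang=lambda d:np.arctan2(d[1],d[0])
if __name__=="__main__":
    TR=w(L((303,118)),0);BL=w(L((72,298)),18);BR18=w(L((242,340)),18);TL18=w(L((110,88)),18);TL0=w(L((140,70)),0);BR0=w(L((260,322)),0)
    print("c",(TR+BL)/2,"c2",(TL18+BR18)/2,"diag",np.linalg.norm(TR-BL),np.linalg.norm(TL18-BR18))
    print("yaws",ang(TL18-BL),ang(TR-BR0),ang(TR-TL0)+np.pi/2,ang(BR18-BL)+np.pi/2)
    c=np.array([w(P(p),40) for p in[(488,82),(682,85),(665,293),(488,293)]])
    print("pocket",c,c.mean(0),"yaw",ang(c[0]-c[3]),ang(c[1]-c[2]),ang(c[1]-c[0])+np.pi/2,ang(c[2]-c[3])+np.pi/2)
    d=np.array([w(p,40) for p in[(231,93),(482,97),(454,271),(233,271)]]);print("housing",d,d.mean(0),ang(d[1]-d[0])+np.pi/2,ang(d[2]-d[3])+np.pi/2)
    for n,p in dict(l=(281,154),m=(364.5,155),r=(446,155)).items(): print(n,w(p,77))
E
python3 w1.py
```

```text
c [514.727 129.709] c2 [515.477 129.522] diag 50.29846873111033 51.274586952699515
yaws 0.025802321901996064 0.0243446630291644 -0.007531573438293471 0.03475396519787033
pocket [[517.391 -19.869]
 [528.081 -58.168]
 [482.358 -71.131]
 [471.687 -35.003]] [499.879 -46.043] yaw 0.319756788776998 0.2762603420081946 0.27220570696903135 0.2871886469051903
housing [[ 628.722   78.138]
 [ 700.052 -166.581]
 [ 510.558 -227.61 ]
 [ 437.706   23.392]] [569.26  -73.165] 0.2836192116676497 0.2824863235274431
l [590.197  16.514]
m [611.703 -58.325]
r [ 634.397 -132.979]
```

```bash
python3 -m jog '[[0,0,0,-7,-54,0,145],[0,0,0,-7,-54,0,145],[0,0,0.135,0,0,45,145],[0,0,0.135,0,0,50,145],[0,0,0,0,0,0,145]]'
python3 - <<'E'
from h import *
s,im=shot("wrist","w2");print(s["clock"],s["tool_pos"],s["tool_rot"],s["gripper_width"])
E
```

```text
clock: 2.2
tool_pos: [510.2, 123.9, 105.6]
tool_rot: [[1.0, -0.001, -0.002], [-0.001, -1.0, 0.001], [-0.002, -0.001, -1.0]]
contact_force: [0.2, -0.9, 0.5]
gripper_width: 47.3
2.2 [510.22072803 123.8720022  105.637567  ] [[ 9.99998417e-01 -5.05697624e-04 -1.70583141e-03]
 [-5.04576824e-04 -9.99999657e-01  6.57407045e-04]
 [-1.70616328e-03 -6.56545281e-04 -9.99998329e-01]] 47.26710781371818
```

View pics/w2.png

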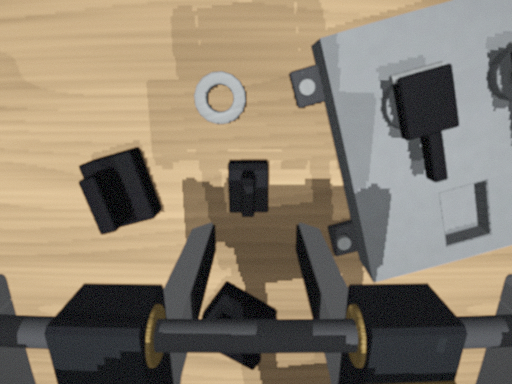

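Run:
```python
from h import *
import cv2
s=get_state();im=cv2.imread("pics/w2.png")
for p in[(229.5,185),(268.5,185),(249,212)]: print(p,onz("wrist",p,18,s))
print("base top",onz("wrist",(249,160),0,s), "rib",onz("wrist",(249,216.5),44,s))
a=im[145:230,215:285];cv2.imwrite("pics/w2z.png",np.clip(cv2.resize(a,None,fx=7,fy=7,interpolation=2)*2.0,0,255).astype(np.uint8))
```

```text
(229.5, 185) [519.33453693 146.39523822  18.        ]
(268.5, 185) [519.34801168 113.31431922  18.        ]
(249, 212) [495.00557186 129.98325548  18.        ]
base top [537.32880883 130.12063242   0.        ] rib [500.77582843 129.42309886  44.        ]
```

View pics/w2z.png

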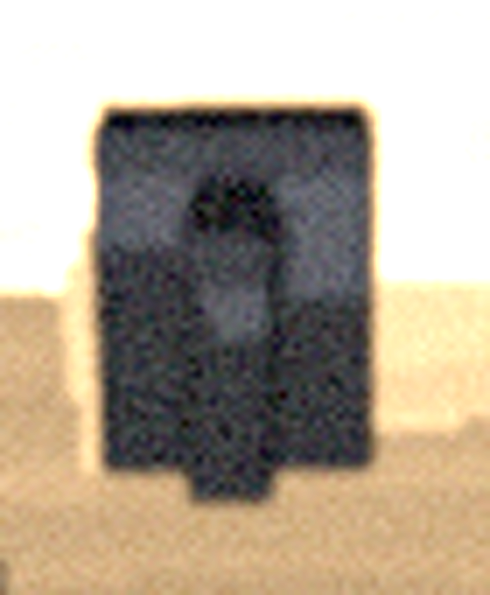

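```bash
python3 -m jog '[[0,0,0,6,-6,20,145],[0,0,0,0,0,35,145],[0,0,0,0,0,28,145],[0,0,0,0,0,0,145]]'
```

```text
clock: 2.75
tool_pos: [527.0, 129.5, 30.9]
tool_rot: [[1.0, 0.001, 0.02], [0.001, -1.0, 0.003], [0.02, -0.003, -1.0]]
contact_force: [-0.2, -0.5, 0.8]
gripper_width: 40.5
```

```bash
python3 -m jog '[[0,-0.02,0,-10,0,0,145],[0,0,0,0,0,0,145]]'
```

```text
clock: 3.0
tool_pos: [519.0, 129.7, 33.9]
tool_rot: [[1.0, 0.002, 0.004], [0.002, -1.0, 0.004], [0.004, -0.004, -1.0]]
contact_force: [0.2, -0.6, 0.6]
gripper_width: 40.5
```

```bash
python3 -m jog '[[0,-0.004,0,-2,0,8,145],[0,0,0,0,0,4,145],[0,0,0,0,0,0,200]]'; python3 -m jog '[[0,0,0,0,0,0,255],[0,0,0,0,0,0,255],[0,0,0,0,0,0,255]]'
```

```text
clock: 3.38
tool_pos: [518.3, 130.0, 23.3]
tool_rot: [[1.0, 0.002, 0.004], [0.002, -1.0, 0.005], [0.004, -0.005, -1.0]]
contact_force: [-0.3, 0.5, -0.1]
gripper_width: 33.5
clock: 3.75
tool_pos: [518.4, 130.1, 23.4]
tool_rot: [[1.0, 0.002, 0.004], [0.002, -1.0, 0.005], [0.004, -0.005, -1.0]]
contact_force: [-0.2, -0.3, -0.8]
gripper_width: 9.3
```

```bash
python3 -m jog '[[0,0,0,0,0,-35,255],[0,0,0,0,0,-35,255],[0,0,0,-5,44,0,255],[0,0,0,-5,44,0,255],[0,0,0,-5,44,0,255],[0,0,0,-2,40,0,255],[0,0,-0.142,0,0,0,255],[0,0,-0.142,0,0,0,255]]';  python3 -m jog '[[0,0,0,0,0,0,255]]'
python3 - <<'E'
from h import *
s,im=shot("wrist","w3");print(s["clock"],s["tool_pos"],s["tool_rot"],s["gripper_width"])
E
```

```text
clock: 4.75
tool_pos: [500.3, -47.9, 93.7]
tool_rot: [[0.957, 0.292, 0.003], [0.292, -0.957, 0.003], [0.004, -0.002, -1.0]]
contact_force: [0.1, -0.2, -0.6]
gripper_width: 9.7
clock: 4.88
tool_pos: [500.1, -48.1, 93.5]
tool_rot: [[0.957, 0.29, 0.003], [0.29, -0.957, 0.003], [0.004, -0.003, -1.0]]
contact_force: [-0.1, 0.1, -1.0]
gripper_width: 9.7
4.875 [500.1243196  -48.10766041  93.48557173] [[ 0.95714025  0.28961207  0.00271823]
 [ 0.28960229 -0.9571407   0.0034932 ]
 [ 0.0036134  -0.00255627 -0.9999902 ]] 9.716955558477316
```

View pics/w3.png

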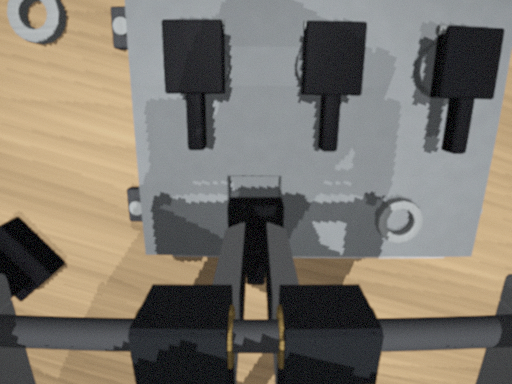

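Run:
```python
import cv2,numpy as np
im=cv2.imread("pics/w3.png")
a=im[165:250,205:305];cv2.imwrite("pics/w3z.png",np.clip(cv2.resize(a,None,fx=7,fy=7,interpolation=2).astype(float)*1.8,0,255).astype(np.uint8))
```

```text
(no output)
```

View pics/w3z.png

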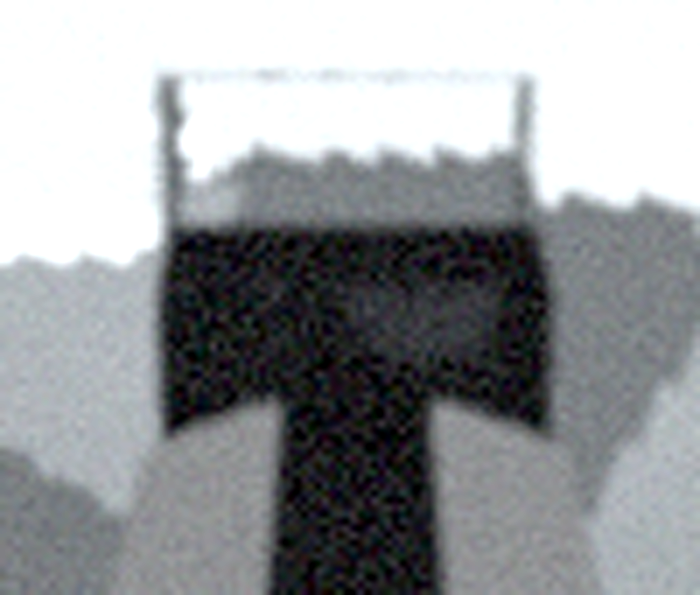

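Run:
```python
from h import *
np.set_printoptions(precision=2,suppress=True)
s=get_state();Rt=s["tool_rot"]
f=lambda p:(205+(p[0]+.5)/7-.5,165+(p[1]+.5)/7-.5)
w=lambda p,z:(onz("wrist",f(p),z,s)-s["tool_pos"])@Rt
a,b=w((158,75),40),w((535,75),40);print("pocket far corners tool",a,b)
c,d=w((168,228),70),w((540,228),70);print("block far bottom",c,d)
e=w((163,290),88);g=w((550,290),88);print("foot top",e,g)
print("pocket c (tool)",(a+b)/2-[24,0,0]," block",(c+d)/2-[22,0,0])
print((np.array([499.4,-46.4,40])-s["tool_pos"])@Rt)
```

```text
pocket far corners tool [ 24.32 -20.68  53.62] [24.35 18.37 53.52]
block far bottom [ 17.33 -17.45  23.58] [17.36 16.76 23.5 ]
foot top [ 17.61 -16.46   5.58] [17.65 16.23  5.5 ]
pocket c (tool) [ 0.33 -1.16 53.57]  block [-4.66 -0.35 23.54]
[-0.44 -1.61 53.48]
```

```bash
python3 -m jog '[[0,0,0,4.5,-1,12,255],[0,0,0,0,0,11,255],[0,0,0,0,0,0,255],[0,0,0,0,0,0,255]]'
python3 - <<'E'
from h import *
s,im=shot("wrist","w4");print(s["clock"],s["tool_pos"],s["tool_rot"],s["gripper_width"])
a=im[165:265,205:305];cv2.imwrite("pics/w4z.png",np.clip(cv2.resize(a,None,fx=6,fy=6,interpolation=2).astype(float)*1.8,0,255).astype(np.uint8))
E
```

```text
clock: 5.42
tool_pos: [503.9, -44.6, 67.8]
tool_rot: [[0.958, 0.287, 0.001], [0.287, -0.958, 0.004], [0.002, -0.004, -1.0]]
contact_force: [0.6, 0.4, -0.9]
gripper_width: 10.1
5.425 [503.90394794 -44.57456813  67.76373478] [[ 9.57862832e-01  2.87225314e-01  6.42794087e-04]
 [ 2.87220695e-01 -9.57856275e-01  3.95319915e-03]
 [ 1.75116322e-03 -3.60199877e-03 -9.99991979e-01]] 10.07070906870425
```

View pics/w4z.png

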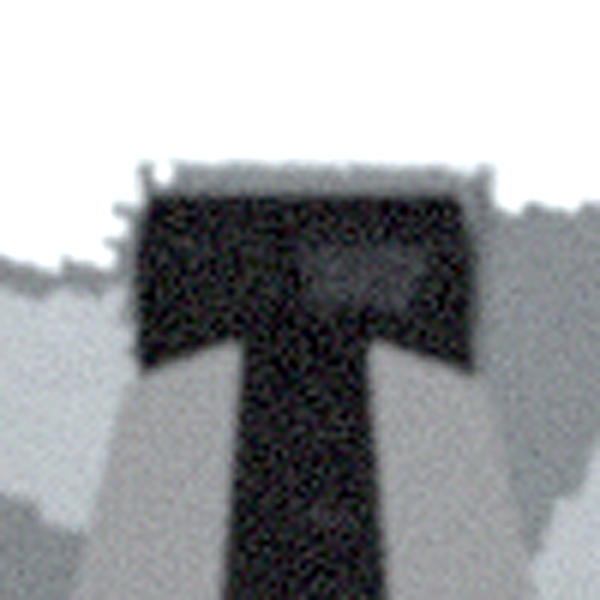

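Run:
```python
from h import *
np.set_printoptions(precision=2,suppress=True)
s=get_state();Rt=s["tool_rot"]
f=lambda p:(205+(p[0]+.5)/6-.5,165+(p[1]+.5)/6-.5)
w=lambda p,z:(onz("wrist",f(p),z,s)-s["tool_pos"])@Rt
a,b=w((143,166),40),w((490,166),40);print("pocket far",a,b)
c,d=w((150,196),44.4),w((468,196),44.4);print("block far bottom",c,d)
print("rel",(a+b)/2-[24,0,0]-(c+d)/2+[22,0,0])
```

```text
pocket far [ 19.35 -17.83  27.77] [19.39 19.99 27.62]
block far bottom [ 17.33 -16.78  23.36] [17.37 17.29 23.23]
rel [0.02 0.82 4.4 ]
```

```bash
python3 -m jog '[[0,0,0,0,0.7,8,255],[0,0,0,0,0,6,255],[0,0,0,0,0,0,255]]'
```

```text
clock: 5.85
tool_pos: [504.2, -45.3, 53.1]
tool_rot: [[0.958, 0.287, 0.001], [0.287, -0.958, 0.004], [0.002, -0.003, -1.0]]
contact_force: [-0.2, 0.7, -0.3]
gripper_width: 9.7
```

```bash
python3 -m jog '[[0,0,0,0,0,5,255],[0,0,0,0,0,4,255],[0,0,0,0,0,1,255]]';python3 -m jog '[[0,0,0,0,0,3,255],[0,0,0,0,0,1,255]]'
```

```text
clock: 6.22
tool_pos: [504.5, -45.3, 45.3]
tool_rot: [[0.958, 0.287, 0.002], [0.287, -0.958, 0.004], [0.003, -0.003, -1.0]]
contact_force: [-2.0, 0.5, 4.6]
gripper_width: 9.7
clock: 6.48
tool_pos: [504.9, -45.4, 45.3]
tool_rot: [[0.958, 0.287, 0.003], [0.287, -0.958, 0.003], [0.004, -0.002, -1.0]]
contact_force: [0.2, -0.1, -0.6]
gripper_width: 10.0
```

```bash
python3 -m jog '[[0,0,0,0,0,6,255],[0,0,0,0,0,6,255]]'
```

```text
clock: 6.72
tool_pos: [505.3, -45.3, 45.1]
tool_rot: [[0.958, 0.288, 0.005], [0.288, -0.958, 0.002], [0.005, -0.001, -1.0]]
contact_force: [-12.9, 1.8, 28.7]
gripper_width: 9.3
```

```bash
python3 -m jog '[[0,0,0,0,0,0,170],[0,0,0,0,0,0,170],[0,-0.005,0,0,0,-25,170],[0,0,0,0,0,-35,170],[0,0,0,-40,0,-20,170],[0,0,0,0,0,0,170]]'
python3 - <<'E'
from h import *
s,im=shot("wrist","w5");print(s["clock"],s["tool_pos"],s["tool_rot"],s["gripper_width"])
E
```

```text
clock: 7.48
tool_pos: [466.0, -57.2, 124.6]
tool_rot: [[0.958, 0.288, -0.003], [0.288, -0.958, 0.001], [-0.002, -0.002, -1.0]]
contact_force: [0.3, 0.1, -0.1]
gripper_width: 31.2
7.475 [465.99287081 -57.19754497 124.62891401] [[ 0.95761395  0.2880407  -0.00284017]
 [ 0.28804526 -0.95761586  0.00134213]
 [-0.0023332  -0.00210334 -0.99999507]] 31.249148645823865
```

View pics/w5.png

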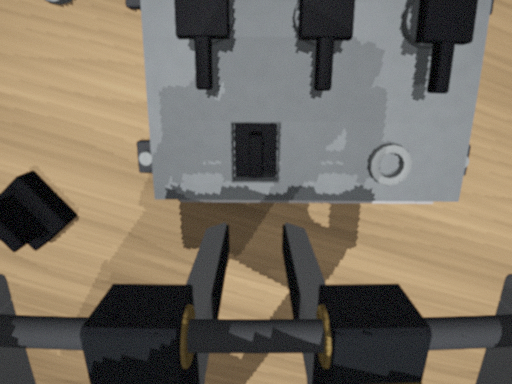

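```bash
python3 -m jog '[[0,0,0,45,-11,0,255],[0,0,0,45,-11,0,255],[0,0,0,40,-11,0,255],[0,0,0,0,0,0,255],[0,0,0,0,0,0,255]]'
python3 - <<'E'
from h import *
s,im=shot("wrist","w6");print(s["clock"],s["tool_pos"],s["tool_rot"],s["gripper_width"])
np.save("w6s.npy",np.c_[s["tool_rot"],s["tool_pos"]])
E
```

```text
clock: 8.15
tool_pos: [584.1, 15.0, 114.0]
tool_rot: [[0.958, 0.287, -0.014], [0.287, -0.958, 0.003], [-0.012, -0.007, -1.0]]
contact_force: [-0.1, 0.2, 0.5]
gripper_width: 0.2
8.15 [584.14536741  14.9582824  114.0307601 ] [[ 0.95773446  0.2873223  -0.01380601]
 [ 0.28738844 -0.95780933  0.00303005]
 [-0.01235293 -0.00686967 -0.9999001 ]] 0.2131836097538263
```

View pics/w6.png

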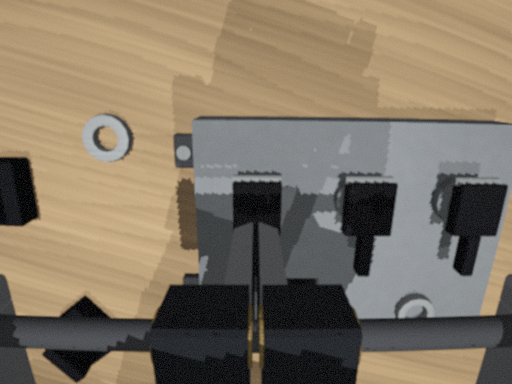

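Run:
```python
from h import *
np.set_printoptions(precision=1,suppress=True)
A=np.load("w6s.npy");s=dict(tool_rot=A[:,:3],tool_pos=A[:,3])
w=lambda p,z:onz("wrist",p,z,s)
for n,l,r in(("L",(233,182),(282,182)),("M",(344,182),(396,182.5)),("R",(452,182),(505,183))):
    a,b=w(l,77),w(r,77);m=(a+b)/2;print(n,a,b,m-20*s["tool_rot"][:,0],"width",np.linalg.norm(a-b))
print("M near",w((368,236),77))
d=[w(p,40) for p in((194,119),(511,123))];print("far edge",d, (d[0]+d[1])/2)
```

```text
L [602.1  36.6  77. ] [611.6   4.9  77. ] [587.7  15.   77.2] width 33.13985791250011
M [623.8 -35.4  77. ] [633.9 -69.7  77. ] [609.7 -58.3  77.2] width 35.790445296920836
R [ 645.7 -107.3   77. ] [ 656.3 -144.7   77. ] [ 631.8 -131.8   77.2] width 38.90064304342652
M near [591.3 -66.6  77. ]
far edge [array([630.2,  77.8,  40. ]), array([ 699.6, -157. ,   40. ])] [664.9 -39.6  40. ]
```

```bash
python3 -m jog '[[0,0.013,0,2,0,15,255],[0,0,0,0,0,12,255],[0,0,0,0,0,0,255],[0,0,0,0,0,0,255]]'
```

```text
clock: 8.7
tool_pos: [583.9, 13.7, 86.5]
tool_rot: [[0.959, 0.284, -0.001], [0.284, -0.959, 0.007], [0.001, -0.007, -1.0]]
contact_force: [0.0, 0.3, 1.3]
gripper_width: 0.3
```

```bash
python3 -m jog '[[0,0,0,3,0,4,255],[0,0,0,0,0,3,255],[0,0,0,0,0,2,255]]';  python3 -m jog '[[0,0,0,0,0,3,255]]'; python3 -m jog '[[0,0,0,0,0,3,255]]'
```

```text
clock: 9.07
tool_pos: [587.9, 14.5, 78.5]
tool_rot: [[0.959, 0.284, 0.002], [0.284, -0.959, 0.006], [0.003, -0.006, -1.0]]
contact_force: [0.3, 0.8, -0.1]
gripper_width: 0.5
clock: 9.2
tool_pos: [588.1, 14.5, 76.7]
tool_rot: [[0.959, 0.284, 0.002], [0.284, -0.959, 0.006], [0.004, -0.005, -1.0]]
contact_force: [-3.4, 0.2, 13.4]
gripper_width: 0.8
clock: 9.32
tool_pos: [588.2, 14.5, 76.6]
tool_rot: [[0.959, 0.284, 0.003], [0.284, -0.959, 0.006], [0.005, -0.005, -1.0]]
contact_force: [-6.4, 1.3, 15.0]
gripper_width: 0.5
```

```bash
python3 -m jog '[[0,0,0,0,0,-20,255],[0,0,0,0,40,0,255],[0,0,0,0,38,0,255],[0,0,0,0,0,0,255],[0,0,0,0,0,0,255]]'
```

```text
clock: 9.95
tool_pos: [611.2, -60.7, 97.7]
tool_rot: [[0.958, 0.287, 0.005], [0.287, -0.958, 0.007], [0.007, -0.005, -1.0]]
contact_force: [0.2, -0.1, -0.3]
gripper_width: 0.1
```

```bash
python3 -m jog '[[0,-0.005,0,-2,0,10,255],[0,0,0,0,0,7,255],[0,0,0,0,0,2,255],[0,0,0,0,0,0,255]]';  python3 -m jog '[[0,0,0,0,0,3,255]]'; python3 -m jog '[[0,0,0,0,0,3,255]]'
```

```text
clock: 10.45
tool_pos: [608.3, -58.5, 77.0]
tool_rot: [[0.957, 0.29, -0.001], [0.29, -0.957, 0.005], [0.0, -0.005, -1.0]]
contact_force: [0.2, -1.4, 1.6]
gripper_width: 0.3
clock: 10.58
tool_pos: [608.5, -58.6, 76.6]
tool_rot: [[0.957, 0.29, -0.0], [0.29, -0.957, 0.005], [0.001, -0.004, -1.0]]
contact_force: [-6.0, -0.7, 15.7]
gripper_width: 0.3
clock: 10.7
tool_pos: [608.5, -58.6, 76.7]
tool_rot: [[0.957, 0.29, 0.001], [0.29, -0.957, 0.004], [0.002, -0.004, -1.0]]
contact_force: [-5.7, 0.5, 11.2]
gripper_width: 0.5
```

```bash
python3 -m jog '[[0,0,0,0,0,-20,255],[0,0,0,0,40,0,255],[0,0,0,0,41,0,255],[0,0,0,0,0,0,255],[0,0,0,0,0,0,255]]'
```

```text
clock: 11.32
tool_pos: [633.2, -136.1, 98.2]
tool_rot: [[0.956, 0.293, 0.003], [0.293, -0.956, 0.005], [0.005, -0.004, -1.0]]
contact_force: [-1.0, 0.6, 0.3]
gripper_width: 0.3
```

```bash
python3 -m jog '[[0,-0.003,0,-1,0,10,255],[0,0,0,0,0,7,255],[0,0,0,0,0,2,255],[0,0,0,0,0,0,255]]';  python3 -m jog '[[0,0,0,0,0,3,255]]'; python3 -m jog '[[0,0,0,0,0,3,255]]'; python3 -m jog '[[0,0,0,0,0,3,255]]'
```

```text
clock: 11.82
tool_pos: [631.3, -133.1, 77.1]
tool_rot: [[0.955, 0.296, -0.001], [0.296, -0.955, 0.006], [0.0, -0.006, -1.0]]
contact_force: [-0.1, -1.4, 1.2]
gripper_width: 0.1
clock: 11.95
tool_pos: [631.4, -133.1, 75.0]
tool_rot: [[0.955, 0.296, -0.001], [0.296, -0.955, 0.005], [0.001, -0.005, -1.0]]
contact_force: [-1.2, -0.1, 2.4]
gripper_width: 0.5
clock: 12.08
tool_pos: [631.4, -133.1, 72.4]
tool_rot: [[0.955, 0.296, -0.0], [0.296, -0.955, 0.005], [0.001, -0.005, -1.0]]
contact_force: [-1.4, -0.4, 2.6]
gripper_width: 0.4
clock: 12.2
tool_pos: [631.4, -133.1, 69.9]
tool_rot: [[0.955, 0.296, -0.0], [0.296, -0.955, 0.005], [0.001, -0.005, -1.0]]
contact_force: [-3.4, 1.2, 13.1]
gripper_width: 0.8
```

```bash
python3 -m jog '[[0,0,0,0,0,-25,255],[0,0,0,-20,0,-25,170],[0,0,0,-35,0,0,150],[0,0,0,0,0,0,150],[0,0,0,0,0,0,150]]'
python3 - <<'E'
from h import *
s,im=shot("wrist","w7");print(s["clock"],s["tool_pos"],s["tool_rot"],s["gripper_width"])
np.save("w7s.npy",np.c_[s["tool_rot"],s["tool_pos"]])
E
```

```text
clock: 12.82
tool_pos: [578.9, -149.4, 118.2]
tool_rot: [[0.955, 0.296, 0.0], [0.296, -0.955, 0.006], [0.002, -0.006, -1.0]]
contact_force: [-0.6, -0.2, 0.4]
gripper_width: 36.5
12.825 [ 578.85279119 -149.4449023   118.15236269] [[ 9.55054287e-01  2.96430626e-01  4.39550301e-04]
 [ 2.96421767e-01 -9.55035318e-01  6.45579231e-03]
 [ 2.33348062e-03 -6.03533984e-03 -9.99979065e-01]] 36.48024268479028
```

View pics/w7.png

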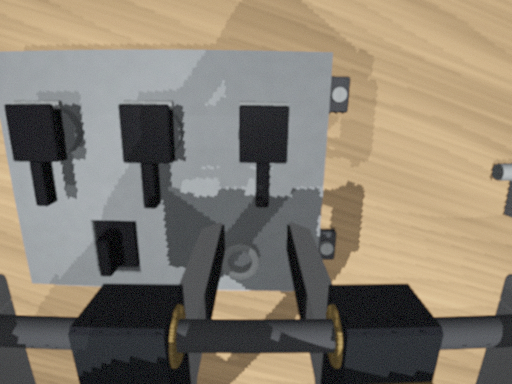

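The right cap spans (239–288, 106–163) and has visibly sunk compared with the others. Its tab runs from (263,163) to (263,206).

Run:
```python
from h import *
np.set_printoptions(precision=1,suppress=True)
A=np.load("w7s.npy");s=dict(tool_rot=A[:,:3],tool_pos=A[:,3])
w=lambda p,z:onz("wrist",p,z,s)
t=lambda p,z:(w(p,z)-s["tool_pos"])@s["tool_rot"]
for n,p in dict(capTL=(239.5,106),capTR=(288,106),capBL=(240,162.5),capBR=(288,162.5),tabfar=(263.5,163),tabnear=(262.5,206.5)).items(): print(n,w(p,70),t(p,70))
im=cv2.imread("pics/w7.png")[95:225,220:310];cv2.imwrite("pics/w7z.png",np.clip(cv2.resize(im,None,fx=4.5,fy=4.5,interpolation=2).astype(float)*1.8,0,255).astype(np.uint8))
```

```text
capTL [ 645.8 -117.    70. ] [ 73.5 -10.8  48.4]
capTR [ 655.5 -148.    70. ] [73.5 21.7 48.2]
capBL [ 608.9 -128.3   70. ] [ 34.9 -11.   48.3]
capBR [ 618.9 -160.4   70. ] [34.9 22.6 48.1]
tabfar [ 613.5 -144.1   70. ] [34.5  5.5 48.2]
tabnear [ 582.5 -153.2   70. ] [ 2.3  5.  48.1]
```

View pics/w7z.png

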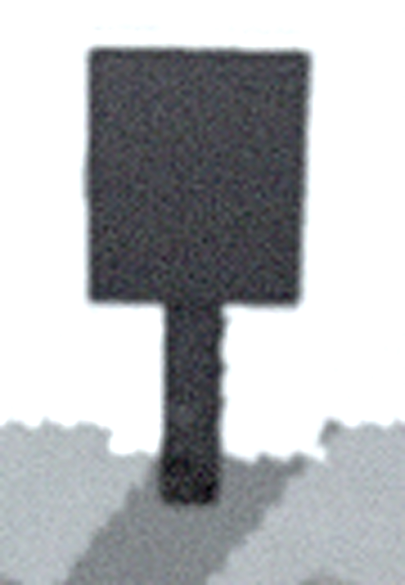

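```bash
python3 -m jog '[[0,0,0.014,18,5,15,150],[0,0,0,0,0,20,150],[0,0,0,0,0,0,150],[0,0,0,0,0,0,150]]'
python3 - <<'E'
from h import *
s,im=shot("wrist","w8");print(s["clock"],s["tool_pos"],s["tool_rot"],s["gripper_width"])
np.save("w8s.npy",np.c_[s["tool_rot"],s["tool_pos"]])
E
```

```text
clock: 13.38
tool_pos: [601.0, -147.5, 81.5]
tool_rot: [[0.959, 0.285, 0.001], [0.285, -0.959, 0.007], [0.003, -0.006, -1.0]]
contact_force: [-0.2, 0.2, -0.6]
gripper_width: 38.6
13.375 [ 601.02555075 -147.54894014   81.49877671] [[ 0.95861985  0.28468667  0.00121694]
 [ 0.28467184 -0.95859971  0.00696688]
 [ 0.00314994 -0.00633216 -0.99997499]] 38.597182009485564
```

View pics/w8.png

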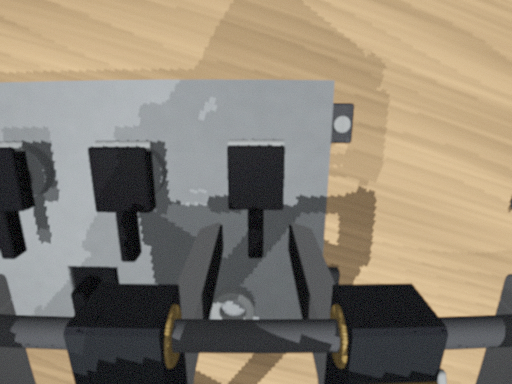

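```bash
python3 -m jog '[[0,0,0,-2,0,14,150],[0,0,0,0,0,14,150],[0,0,0,0,0,4,150],[0,0,0,0,0,0,150]]'
```

```text
clock: 13.92
tool_pos: [599.0, -148.0, 48.0]
tool_rot: [[0.959, 0.284, 0.002], [0.284, -0.959, 0.007], [0.004, -0.006, -1.0]]
contact_force: [0.4, -0.4, 0.7]
gripper_width: 38.7
```

```bash
python3 -m jog '[[0,0,0,0,0,0,255],[0,0,0,0,0,0,255],[0,0,0,0,0,0,255],[0,0,0,0,0,0,255]]'
python3 - <<'E'
from h import *
s=get_state();print(s["joints"],s["gripper_width"],s["contact_force"],s["moment"])
E
```

```text
clock: 14.42
tool_pos: [599.5, -147.9, 49.1]
tool_rot: [[0.959, 0.284, 0.004], [0.284, -0.959, 0.007], [0.005, -0.005, -1.0]]
contact_force: [-0.6, 1.0, -0.4]
gripper_width: 9.8
[-0.33802538  0.31096304  1.42262523  0.00768189  1.4068986   0.94310065] 9.757196790897016 [-0.61269291  1.01189359 -0.3575432 ] [ 0.20327382  0.07804675 -0.05412989]
```

```bash
python3 -m jog '[[0,-0.08,0,-0.5,0,-4.5,255],[0,-0.08,0,-0.5,0,-4.5,255]]'; python3 -m jog '[[0,0,0,0,0,0,255]]'
```

```text
clock: 14.68
tool_pos: [598.8, -148.1, 58.1]
tool_rot: [[0.947, 0.283, -0.151], [0.28, -0.959, -0.039], [-0.155, -0.006, -0.988]]
contact_force: [0.7, 0.4, -2.2]
gripper_width: 9.6
clock: 14.8
tool_pos: [598.8, -148.1, 57.6]
tool_rot: [[0.947, 0.284, -0.153], [0.281, -0.959, -0.039], [-0.157, -0.006, -0.988]]
contact_force: [-1.9, 0.0, 1.6]
gripper_width: 9.8
```

```bash
cat > nxt.py <<'E'
from h import *
import sys
np.set_printoptions(precision=3,suppress=True)
s=get_state();Rt=s["tool_rot"];p=s["tool_pos"]
psi=.285;ex=np.array([np.cos(psi),np.sin(psi),0]);ez=np.array([0,0,1.])
hinge=np.array([598,-148.6,64])+57*ex-6*ez
d=np.array([599.5,-147.9,49.1])-hinge; r=(d@ex,d@ez)
pos=lambda t:hinge+ex*(r[0]*np.cos(t)+r[1]*np.sin(t))+ez*(-r[0]*np.sin(t)+r[1]*np.cos(t))
th=np.arctan2(-Rt[:,2]@ex,-Rt[2,2])
q=p-hinge;thp=np.arctan2(q@ez,-(q@ex))-np.arctan2(r[1],-r[0])
print("tool pitch",th,"angle from pos",thp,"radius",np.hypot(q@ex,q@ez),np.hypot(*r),"F",s["contact_force"],"w",s["gripper_width"],"q",s["joints"])
for D in (.1,.2,.3):
    print(D,"shift tool", (pos(thp+D)-p)@Rt)
E
python3 nxt.py
```

```text
tool pitch 0.15813302236340954 angle from pos 0.15245553352834887 radius 56.12941679766452 56.074494908929296 F [-1.895  0.02   1.594] w 9.808046962877752 q [-0.288  0.411  1.28  -0.081  1.586  0.999]
0.1 shift tool [-0.59   0.232 -5.578]
0.2 shift tool [ -0.675   0.204 -11.183]
0.3 shift tool [ -0.199   0.177 -16.768]
```

Position and pitch agree with the hinge model. I'll continue.

```bash
python3 -m jog '[[0,-0.1,0,-0.6,0,-5.6,255],[0,-0.1,0,-0.6,0,-5.6,255]]'; python3 nxt.py;  python3 -m jog '[[0,-0.1,0,-0.6,0,-5.6,255],[0,-0.1,0,-0.6,0,-5.6,255]]'; python3 nxt.py
```

```text
clock: 15.05
tool_pos: [599.9, -147.8, 68.8]
tool_rot: [[0.898, 0.283, -0.336], [0.267, -0.959, -0.093], [-0.349, -0.006, -0.937]]
contact_force: [1.6, -0.1, -2.9]
gripper_width: 9.8
tool pitch 0.3562970965720908 angle from pos 0.35412088056803026 radius 56.04464913663912 56.074494908929296 F [ 1.61  -0.146 -2.878] w 9.770564914902517 q [-0.237  0.548  1.099 -0.175  1.806  1.032]
0.1 shift tool [-0.654  0.249 -5.567]
0.2 shift tool [ -0.719   0.219 -11.172]
0.3 shift tool [ -0.224   0.191 -16.755]
clock: 15.3
tool_pos: [602.9, -146.9, 79.1]
tool_rot: [[0.812, 0.283, -0.51], [0.244, -0.959, -0.143], [-0.53, -0.008, -0.848]]
contact_force: [0.1, -0.3, -1.7]
gripper_width: 9.7
tool pitch 0.5586808779168956 angle from pos 0.5459975461203693 radius 55.96736981642901 56.074494908929296 F [ 0.117 -0.311 -1.71 ] w 9.684827767990202 q [-0.195  0.702  0.905 -0.27   2.028  1.029]
0.1 shift tool [-0.789  0.223 -5.546]
0.2 shift tool [ -0.913   0.189 -11.15 ]
0.3 shift tool [ -0.476   0.159 -16.738]
```

```bash
python3 -m jog '[[0,-0.09,0,-0.8,0,-5.6,255],[0,-0.1,0,-0.6,0,-5.6,255]]'; python3 nxt.py;  python3 -m jog '[[0,-0.1,0,-0.6,0,-5.6,255],[0,-0.1,0,-0.6,0,-5.6,255]]'; python3 nxt.py
```

```text
clock: 15.55
tool_pos: [607.6, -145.6, 88.2]
tool_rot: [[0.699, 0.283, -0.657], [0.213, -0.959, -0.186], [-0.683, -0.01, -0.73]]
contact_force: [-1.4, 0.3, -0.5]
gripper_width: 10.0
tool pitch 0.7519857932801821 angle from pos 0.7317458216502886 radius 55.80111205952124 56.074494908929296 F [-1.434  0.316 -0.541] w 10.037705853335806 q [-0.163  0.86   0.712 -0.378  2.237  0.985]
0.1 shift tool [-0.995  0.154 -5.51 ]
0.2 shift tool [ -1.161   0.118 -11.113]
0.3 shift tool [ -0.766   0.086 -16.704]
clock: 15.8
tool_pos: [614.4, -143.6, 96.6]
tool_rot: [[0.55, 0.283, -0.785], [0.174, -0.959, -0.224], [-0.817, -0.013, -0.577]]
contact_force: [-1.2, -2.0, 0.9]
gripper_width: 9.8
tool pitch 0.9557196391745713 angle from pos 0.9294267636871979 radius 55.50959682365749 56.074494908929296 F [-1.225 -2.021  0.927] w 9.792020806768146 q [-0.136  1.039  0.493 -0.541  2.449  0.873]
0.1 shift tool [-1.316  0.186 -5.451]
0.2 shift tool [ -1.515   0.151 -11.052]
0.3 shift tool [ -1.155   0.123 -16.645]
```

```bash
python3 -m jog '[[0,0,0,0,0,0,255],[0,0,0,0,0,0,255]]'; python3 nxt.py
python3 - <<'E'
from h import *
o=[]
for n in("scene","side","wrist"):
    s,im=shot(n,n+"9")
    if n!="wrist": 
        a=im[140:290,195:325];o.append(cv2.resize(a,None,fx=3,fy=3,interpolation=2))
cv2.imwrite("pics/z9.png",np.hstack(o))
E
```

```text
clock: 16.05
tool_pos: [613.7, -144.0, 93.7]
tool_rot: [[0.546, 0.282, -0.789], [0.174, -0.959, -0.223], [-0.82, -0.016, -0.573]]
contact_force: [-2.4, 2.0, 3.4]
gripper_width: 9.7
tool pitch 0.9610309383090654 angle from pos 0.8796828978787595 radius 54.1282842982635 56.074494908929296 F [-2.427  1.958  3.393] w 9.715390497923721 q [-0.137  1.044  0.494 -0.541  2.449  0.873]
0.1 shift tool [-2.952 -0.1   -5.039]
0.2 shift tool [ -3.459  -0.151 -10.621]
0.3 shift tool [ -3.406  -0.194 -16.226]
```

View pics/z9.png

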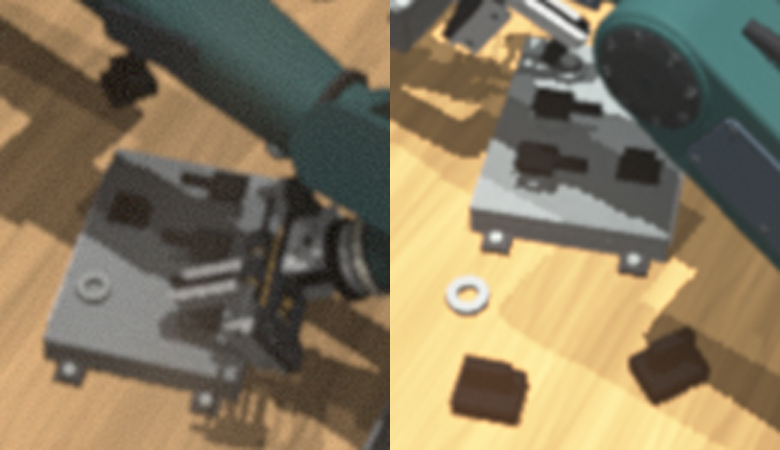

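View pics/wrist9.png

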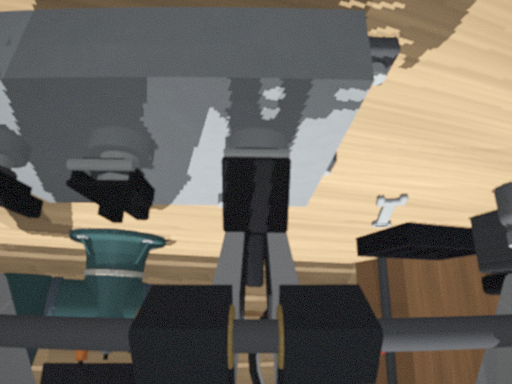

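```bash
python3 -m jog '[[0,0,0,-2,0,-3,255]]'; python3 nxt.py
python3 - <<'E'
from h import *
for i in range(2): shot("side","s10%d"%i)
s=get_state();print(s["clock"],s["tool_pos"],s["contact_force"],s["gripper_width"],s["qd"])
im=cv2.imread("pics/side101.png")[130:220,215:320];cv2.imwrite("pics/z10.png",cv2.resize(im,None,fx=6,fy=6,interpolation=2))
E
```

```text
clock: 16.32
tool_pos: [615.4, -143.7, 95.4]
tool_rot: [[0.547, 0.285, -0.787], [0.178, -0.958, -0.224], [-0.818, -0.018, -0.575]]
contact_force: [-0.6, 2.0, -10.6]
gripper_width: 9.4
tool pitch 0.9577894502422422 angle from pos 0.9246109120495403 radius 54.029385163696425 56.074494908929296 F [ -0.602   2.012 -10.568] w 9.350931689118251 q [-0.136  1.045  0.486 -0.543  2.452  0.867]
0.1 shift tool [-2.8   -0.265 -5.156]
0.2 shift tool [ -3.038  -0.305 -10.755]
0.3 shift tool [ -2.715  -0.335 -16.351]
16.425 [ 615.55001602 -143.59245933   95.62083608] [-0.82191419  1.42070983 -8.85389473] 9.538683518290677 [ 0.00132608  0.0061915  -0.00135996 -0.00908253  0.00783939  0.0058782 ][ WARN:0@6.230] global loadsave.cpp:275 findDecoder imread_('pics/side101.png'): can't open/read file: check file path/integrity
Traceback (most recent call last):
TypeError: 'NoneType' object is not subscriptable
```

That lift row left a pull of about 10 N, which is close to the bolt's pull-up force. I'll relax it right away.

```bash
python3 -m jog '[[0,0,0,0,0,0.5,255]]';python3 -m jog '[[0,0,0,0,0,0,255]]'; python3 nxt.py
python3 - <<'E'
from h import *
shot("side","s11");s,im=shot("wrist","w11");s=get_state();print(s["clock"],s["tool_pos"],s["contact_force"],s["gripper_width"])
E
```

```text
clock: 16.55
tool_pos: [615.2, -143.7, 95.3]
tool_rot: [[0.548, 0.286, -0.786], [0.177, -0.958, -0.224], [-0.818, -0.017, -0.575]]
contact_force: [-1.7, 1.8, -3.0]
gripper_width: 9.7
clock: 16.68
tool_pos: [615.4, -143.7, 95.5]
tool_rot: [[0.548, 0.286, -0.786], [0.177, -0.958, -0.225], [-0.817, -0.016, -0.576]]
contact_force: [-1.0, 1.3, -6.1]
gripper_width: 9.9
tool pitch 0.9568725990919809 angle from pos 0.9253760549056625 radius 54.02440853270033 56.074494908929296 F [-1.017  1.335 -6.091] w 9.85755003986819 q [-0.136  1.044  0.487 -0.543  2.45   0.868]
0.1 shift tool [-2.797 -0.209 -5.16 ]
0.2 shift tool [ -3.026  -0.242 -10.76 ]
0.3 shift tool [ -2.694  -0.267 -16.355]
16.775 [ 615.33298265 -143.64389685   95.44429274] [-1.4345303   2.00765019 -5.30047524] 9.576731719498893
```

View pics/w11.png

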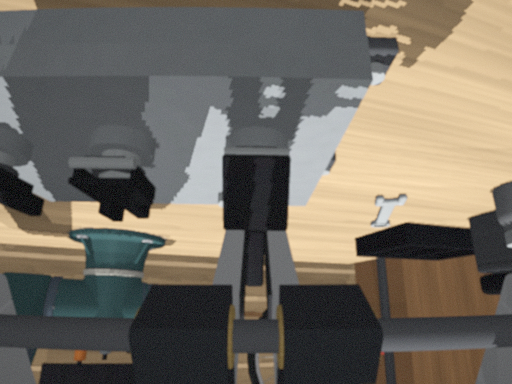

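Run:
```python
from h import *
np.set_printoptions(precision=1,suppress=True)
s=get_state();ex=np.array([np.cos(.285),np.sin(.285),0]);ey=np.array([-ex[1],ex[0],0])
mid=np.array([608.5,-60.8,0])
for n,y in(("M",0),("R",-80)):
  for z in(58,65):
    c=mid+20*ex+y*ey+[0,0,z];print(n,z,proj("wrist",[c+17*ey,c-17*ey],s).round(1).tolist())
im=cv2.imread("pics/w11.png")[130:230,50:310];cv2.imwrite("pics/w11z.png",np.clip(cv2.resize(im,None,fx=3,fy=3,interpolation=2).astype(float)*2,0,255).astype(np.uint8))
```

```text
M 58 [[72.2, 151.0], [134.7, 151.7]]
M 65 [[69.6, 163.1], [132.9, 164.0]]
R 58 [[221.9, 153.0], [287.0, 154.1]]
R 65 [[221.2, 165.4], [287.2, 166.5]]
```

View pics/w11z.png

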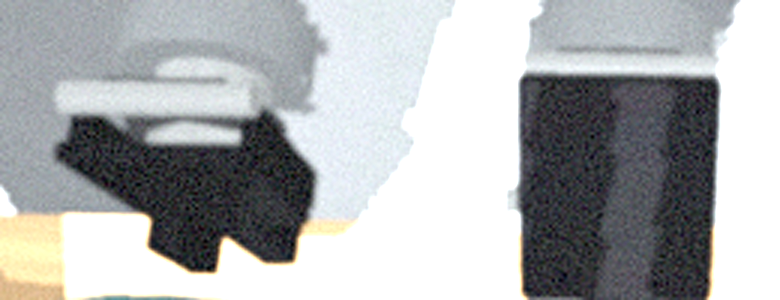

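The hinge bar rows confirm the right bolt is still down. I see the right bar at row 151.7, against a prediction of 153.5 if sunk and 166 if raised. The middle bar is at 162.3, against 163.5 if not sunk.

```bash
python3 -c "
from cell import *
print(job_done()); s=get_state(); print(s['clock'],s['gripper_width'],s['contact_force'])"
```

```text
the job is handed in; nothing more can be done
None
the job is handed in; nothing more can be done
```

The job is handed in at about 16.8 s. The block is in the pocket, the right bolt is the loose one, and the gripper is still holding its cap open.

- **Connector block:** I set the smallest block into the pocket and pushed it down with about 29 N. It bottomed out at the expected height. Later wrist and side pictures show it in the pocket and apparently flush, judged by eye.
- **Taps, left to right:** The left bolt held at 15 N and the middle at 16 N, neither sinking by 2 mm. The right one snapped down 7 mm (TCP 77 → 70 mm).
- **Right cap:** I took its tab and lifted it to about 0.92–0.95 rad open, where halfway is 0.6. The last reading showed a finger opening of 9.6 mm on the 10 mm tab.
- **Last checks:** The hinge rows in the wrist picture put the right bolt still down and the middle cap shut. The left cap was only partly visible and looked shut. The bearing, the collar and the other two blocks looked undisturbed. I did not check the remaining bench items closely at the end.

**What disagreed:** A small correcting lift near the end briefly pulled about 10.6 N at the tool, close to the bolt's pull-up force. I relaxed it to about 5 N, and the bolt was still down afterwards. The measured radius from TCP to hinge ended about 2 mm short of my model (54 mm against 56 mm), probably from slight slip in the grip or arm sag.

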